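# Turn the hand fork round in the stacking crate

## Robot

A 6-joint arm with a two-finger parallel gripper is mounted at the origin on the work surface. World frame = base frame: x ahead of the robot, y to its left, z up, the work surface at z = 0. Lengths are in mm, angles in degrees, forces in N, time in s.
With the tool pointing down it reaches from about 300 to 850 mm from the base axis. Payload 4.2 kg.
Tool frame: the origin (TCP) lies at the very end of the fingers, on their centre line; the grasp point (between the pads) lies 19 mm behind it; z points along the fingers, y is the direction in which the jaws open and shut (so a half turn about z gives the same grasp; the last joint's range is limited). The gripper opens to 91 mm and grips with 3 to 60 N. Pads are 32 mm wide; open, the fingers measure 118 mm over their backs; the gripper's body (76 mm by 178 mm) begins 60 mm behind the grasp point.
Start: joints at [62.624, 18.312, 89.639, -0, 72.044, -1.146], TCP at [254.142, 515.808, 184.576] pointing down, gripper open.
Joint ranges: [-177.97, 177.97], [-48.28, 115.42], [12.27, 149.76], [-77.06, 257.06], [2.81, 150.46], [-146.56, 146.56]. Speed limits (degrees/s): [147.25, 147.25, 180, 180, 180, 180].

## Interface

Orientations are given as [roll, pitch, yaw] about the fixed x, y, z axes, in that order (R = Rz(yaw) Ry(pitch) Rx(roll)).
In Python, from workcell import monitor, eyes, job gives the robot as it stands.
- The arm moves only by the tool move_arm, never from a script. Its argument "increments" is a list that holds one entry, the list of rows, each a list of 7 numbers: the opening, from 0 (shut) to 1 (fully open), then the shift along the tool's x, y, z in cm, then the turn, a rotation vector about the tool's x, y, z in rad. In form: [[[jaw, x, y, z, ax, ay, az], ...]]. A call has 1 to 12 rows; each row shifts and turns the pose as measured when the row begins, along the tool's axes as they then stand; what a row does not reach is not made up. A row lasts 1/8 s, in which the tool goes at most 62.5 mm and 10.7 degrees, less where a joint would pass 70% of its speed; a pose out of reach is approached as far as the arm can. A call is refused whole if a number of a shift passes 6.25 or a number of a turn 0.188, either way. A call with a gripper value outside its range is refused whole. The fingers move at their own pace and stop on an object; "force" is the grip in N (left out, the last holds). Time passes only in rows, so rows that do not move let the fingers close. It gives the time, the measured TCP pose, the force and the opening at its end, in the units of the state.
- monitor.state(): the state, without advancing time (a new reading comes with each control period).
- eyes.grab_frame(name): name is "scene" or "side" or "wrist"; returns a dict with "color" (400x640x3 uint8, red, green, blue), "z_map" (400x640 float32, mm along the optical axis (not along the pixel's ray), 0 where there is no reading), "camera_matrix" (3x3 intrinsics, pixels), "rvec" (rotation vector, rad) and "tvec" (3), from world to camera coordinates, as OpenCV has them. Camera axes: x right, y down, z forward; pixel columns grow to the right and rows downward; lengths in mm; the calibration is good to about 2 mm. A picture is of the moment at which its call begins.
- job.job_done(): hands the job in, once; it reports no verdict.
The state is a dict: "time_s": time; "qpos": joint angles; "qvel": joint speeds; "effort": joint torques, N m; "ee_pos": TCP position; "ee_rot": TCP orientation; "force": force on the tool from outside, world axes, zero at the start; "torque": the same for the moment, N m; "gripper_width": finger opening in mm.
Only numpy, scipy, OpenCV 4.12 (cv2) and the standard library are available. Lean on these libraries where they do the work, as an engineer would, in place of code of your own. Each camera call takes 0.05 s, during which the arm holds its last target. There are 200 camera calls.

## Task

The hand fork lies the wrong way round in the bottom tier of the grey crate, its sharp tines sticking out. Set the terracotta pot that blocks it upright on its saucer, without dropping it, then draw the fork out and put it back the same way up but turned round: tines first, flat on the crate's floor and pushed in until the tips reach the back wall, so that only the end of the handle sticks out. Leave the crate's loose top tier and the other things on the shelf where they are.

Things in the scene. Friction and masses are not known exactly. Their poses are not given: they have to be found in the camera images.
- crate: Grey stacking crate, two tiers in one, fixed. Each: 190 mm wide, 140 deep, 70 high, 5 mm side and back walls, 3 mm floor, front fully open (180 mm wide, 67 high, 63 at the sides). The bottom front edge is bevelled over 14 mm, so things slide in. Origin: middle of the bottom mouth, at shelf height; x runs into the crate (back wall's inner face at x = 135), y to the left, z up.
- top_tier: The crate's third, loose tier (same size, 0.6 kg, 70 mm high), resting slightly offset (up to 11 mm back, 8 mm sideways, a little turned) on the fixed two, 140 to 210 mm above the shelf. Origin: middle of its front edge, underside; axes as the crate's. Not to be shifted.
- fork: Hand fork, about 0.2 kg, 200 mm long, lying flat on its handle and tine tips. Origin: underside, below the root of the tines; x points to the tips (x = 75 mm), z up. Wooden handle x = -125 to -20 mm, 26 mm wide, 24 high. Centre of mass about x = -41 mm. At the start it lies on the bottom tier's floor, tines sticking about 75 mm out of the mouth.
- fork_tips (a point): Tip of the middle tine (fork x = 75 mm, 4 mm above the underside). Three steel tines, each 8 mm thick, straight and parallel along x, 51 mm wide over the outer two; their axes are 14 mm above the underside at the root (x = 2), 12 mm at x = 45, sloping to 4 mm at the tips.
- pot: Empty terracotta pot, about 0.16 kg, 70 mm high, base 44 mm across, rim 62 mm across (a straight collar from 50 to 70 mm high, wall 5 mm). It stands before the crate's mouth, close to the tine tips. Origin: centre of its underside, z up.
- saucer: Terracotta saucer, fixed, 120 mm across and 14 mm high, flat floor 6 mm above the shelf and about 100 mm across. Origin: centre of its underside. It is to the left or the right.
- mug: White ceramic mug, 80 mm across, 90 mm high, handle at its +y side. Origin: centre of its underside. Bystander.
- trowel: Green plastic trowel lying flat, 267 mm long, up to 62 mm wide, 24 mm high. Origin on the underside; x points to the blade's tip at 127 mm, the handle's end is at x = -140 mm. Bystander.
- feed: Green bottle of plant feed with a red cap, 64 mm across, 170 mm high. Origin: centre of its underside. Bystander.
- jar: Amber jar with a brass lid, 72 mm across, 100 mm high. Origin: centre of its underside. Bystander.
Not all that is in view belongs to the job. Of the things that look like the saucer, the smaller one is meant.

How it is judged (in metres and radians):
On the way, in this order (a step that is already met when the one before it is completed fails the run):
1. the pot stands upright on its saucer, let go, while the fork is still in the crate (horizontal distance between pot and saucer below 0.027 m and angle between pot's own z axis and vertical below 0.1 rad and height (world z) of pot below 0.012 m and contact force between the fingers and pot below 0.1 N and x of fork in the frame of crate above -0.08 m), for 0.2 s.
2. the fork is drawn out of the crate (x of fork in the frame of crate below -0.11 m and x of fork_tips in the frame of crate below 0 m), for 0.1 s.
At the end, for the whole second after the job is handed in: The fork lies at rest on the bottom tier's floor, same way up (flat within 0.12 rad), tine tips within 12 mm of the back wall, tines inwards (fork within 0.45 rad of straight in); the pot stands at rest on the saucer's floor (centres within 27 mm, tilt under 0.1 rad) (horizontal distance between pot and saucer below 0.027 m and angle between pot's own z axis and vertical below 0.1 rad and height (world z) of each of pot, fork below 0.012 m and x of fork_tips in the frame of crate above 0.123 m and x of fork in the frame of crate below 0.08 m and angle between the x axis of fork and the x axis of crate, either way round below 0.45 rad and y of fork_tips in the frame of crate between -0.09 and 0.09 m and angle between fork's own z axis and vertical below 0.12 rad and linear speed of each of fork, pot below 0.02 m/s); the robot touches nothing.
It fails at once if the pot is tipped over (more than 0.5 rad) (angle between pot's own z axis and vertical above 0.5 rad).
It fails at once if the pot is dropped or thrown (faster than 0.6 m/s while no finger touches it, a fall of some 20 mm) (linear speed of pot above 0.6 m/s and contact force between the fingers and pot below 0.05 N).
It fails at once if the crate's loose top tier is shifted by more than 20 mm (distance of top_tier from where it was at the start of the episode above 0.02 m).
It fails at once if the mug, trowel, bottle or jar is moved by more than 25 mm (distance of any of mug, trowel, feed, jar from where it was at the start of the episode above 0.025 m).
It also fails if it takes over 72 s, if anything falls off the work surface, if the arm or the gripper's body presses on something with over 40 N, if the wrist force passes 120 N, or if a joint passes its speed limit or range.

## Working session

There is one attempt and no reset: what is moved stays moved. The work goes in short steps, Python scripts to look and compute and a tool call to move; the robot and the scene stay as the last step left them, time stands still between calls to the robot, and variables do not carry over. Pictures are saved under pics/ and viewed, about 8 in all and at most 12, crops included, and the job is handed in when it is done.

Besides the shell and the picture viewer there is one more tool, called after "Call:" by a JSON object that holds its "name" and its "arguments". move_arm: Moves the arm, as the interface text tells. Its arguments: {"type":"object","properties":{"increments":{"type":"array"},"force":{"type":"number"}},"required":["increments"]}

```bash
mkdir -p pics; ls
cat > h.py <<'E'
import numpy as np, cv2
from workcell import monitor, eyes, job
from scipy.spatial.transform import Rotation as R
def grab(n):
    f=eyes.grab_frame(n); return f
def pts(f):
    z=f["z_map"].astype(float); K=np.array(f["camera_matrix"]); h,w=z.shape
    u,v=np.meshgrid(np.arange(w),np.arange(h))
    P=np.stack([(u-K[0,2])/K[0,0]*z,(v-K[1,2])/K[1,1]*z,z],-1)
    Rm=cv2.Rodrigues(np.array(f["rvec"],float))[0]; t=np.array(f["tvec"],float).ravel()
    W=(P-t)@Rm; W[z==0]=np.nan
    return W
def save(f,name,crop=None,s=1):
    c=f["color"][...,::-1]
    if crop: c=c[crop[1]:crop[3],crop[0]:crop[2]]
    cv2.imwrite("pics/"+name,cv2.resize(c,None,fx=s,fy=s,interpolation=cv2.INTER_CUBIC))
E
python3 - <<'E'
from h import *
import pickle
a=grab("scene");b=grab("side")
pickle.dump((a,b),open("f0.pkl","wb"))
im=np.vstack([a["color"],b["color"]])[...,::-1]
cv2.imwrite("pics/a.png",cv2.resize(im,(480,600),interpolation=cv2.INTER_AREA))
save(a,"scene.png",s=1.25)
print(monitor.state())
E
```

```text
pics
{'time_s': 0.1, 'qpos': array([ 6.26251280e+01,  1.83478706e+01,  8.96978830e+01, -8.50141468e-04,
        7.20443252e+01, -1.14672070e+00]), 'qvel': array([ 0.00753821, -0.10924039, -0.18226911, -0.05717015,  0.00084731,
        0.1048742 ]), 'effort': array([ 2.86483737e-04, -4.13330269e+01, -2.32509327e+01,  7.29595986e-02,
        4.21622931e-02, -3.30675732e-05]), 'ee_pos': array([253.90623834, 515.36013316, 183.81585778]), 'ee_rot': array([-1.79909923e+02, -9.94560393e-04,  1.53772111e+02]), 'force': array([-0.64346383, -0.54395773,  0.59907179]), 'torque': array([ 0.00785273, -0.0035622 , -0.0348732 ]), 'gripper_width': 91.1692580537042}
```

View pics/scene.png

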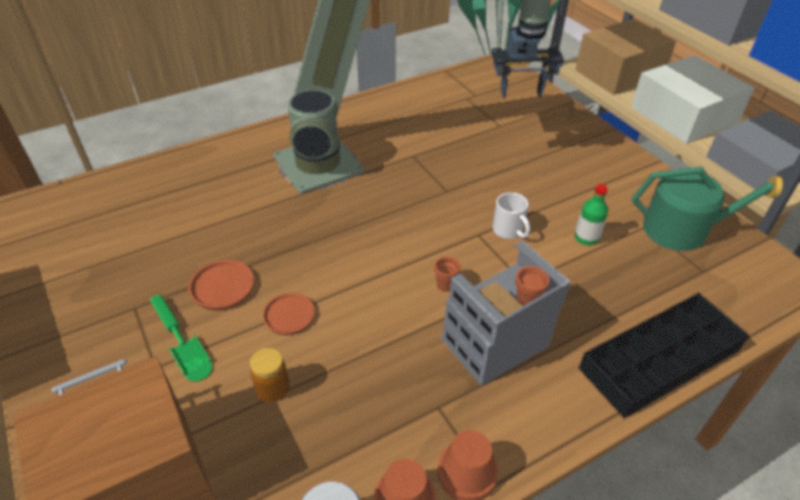

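The scene view (1.25x) shows the crate at (505,315). In front of it stands the small pot (447,273). Lookalike pots are in the top tier (532,285) and at the table edge (405,485), (468,460). The saucer candidates are the small one (289,313) and the larger one (222,284). I choose pot (447,273) and saucer (289,313).

Run:
```python
from h import *
import pickle
a,b=pickle.load(open("f0.pkl","rb"))
W=pts(a)
def p(u,v): return np.round(np.nanmedian(W[int(v/1.25)-1:int(v/1.25)+2,int(u/1.25)-1:int(u/1.25)+2].reshape(-1,3),0))
for n,u,v in [("pot",447,273),("sauc",289,313),("big",222,284),("mug",510,205),("feed",600,190),("jar",267,360),("tierpot",532,285),("topfrontR",455,280),("topbackR",485,350),("topfrontL",522,250),("topbackL",566,285),("base",318,165)]:
    print(n,p(u,v))
def ell(mask,zr,box):
    x0,y0,x1,y1=[int(k/1.25) for k in box]; m=np.zeros(mask.shape,bool); m[y0:y1,x0:x1]=1
    m&=mask&(W[...,2]>zr[0])&(W[...,2]<zr[1]); q=W[m]; 
    return len(q),np.round((np.percentile(q,1,0)+np.percentile(q,99,0))/2,1),np.round(np.ptp(np.percentile(q,[1,99],0),0),1)
c=a["color"].astype(int); red=(c[...,0]>1.5*c[...,1])&(c[...,0]>100)&(c[...,1]<1.3*c[...,2]+25)
print("saucer",ell(red,(3,25),(255,285,325,340)))
print("sauc rim",ell(red,(10,25),(255,285,325,340)))
print("pot",ell(red,(30,90),(425,250,465,300)))
print("pot rim",ell(red,(64,90),(425,250,465,300)))
save(b,"side.png",s=1.25)
```

```text
pot [571.  81.  23.]
sauc [ 486. -295.    3.]
big [ 324. -404.    6.]
mug [470. 341.  51.]
feed [633. 467. 170.]
jar [ 654. -400.  100.]
tierpot [810. 118. 193.]
topfrontR [737. -18. 210.]
topbackR [857. -18. 121.]
topfrontL [731. 149. 208.]
topbackL [851. 167. 206.]
base [ 59. -26.  44.]
saucer (915, array([ 490.9, -298.8,    9.7]), array([112.8, 112.1,  13.2]))
sauc rim (211, array([ 491.7, -299.1,   13.4]), array([116.8, 115. ,   6.7]))
pot (326, array([588.2,  66.8,  52. ]), array([58.6, 60. , 41.7]))
pot rim (103, array([587.7,  67.8,  68.8]), array([60.6, 62. ,  9.4]))
```

View pics/side.png

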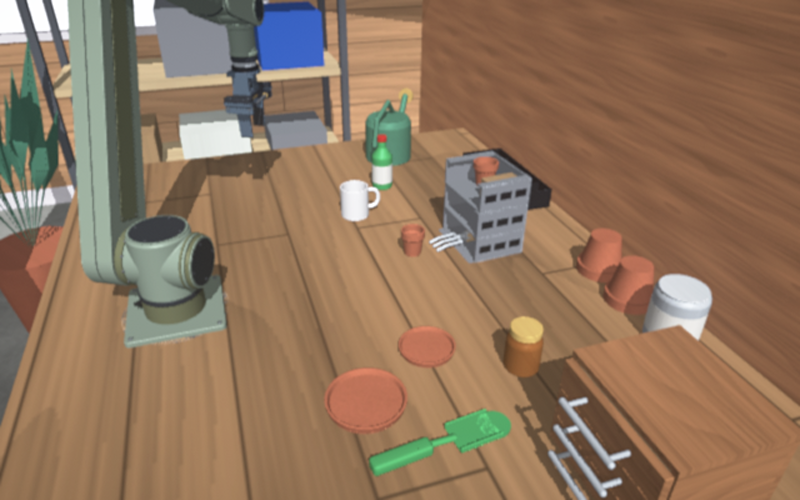

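The side view (1.25x) shows the fork tines sticking out at (447,240) toward the pot (412,240), and the saucer at (426,345) nearest the jar. This agrees with the scene view: the pot is at about (588,67) with a 61 mm rim, and the saucer is at about (491,-299) and about 116 mm across. I'll go above the pot with tool yaw 180.

Call:
{"name": "move_arm", "arguments": {"increments": [[[1,0,0,0,0,0,-0.152],[1,0,0,0,0,0,-0.152],[1,0,0,0,0,0,-0.152],[1,-3.5,-5.0,0,0,0,0],[1,-3.5,-5.0,0,0,0,0],[1,-3.5,-5.0,0,0,0,0],[1,-3.5,-5.0,0,0,0,0],[1,-3.5,-5.0,0,0,0,0],[1,-3.5,-5.0,0,0,0,0],[1,-3.5,-5.0,0,0,0,0],[1,-3.5,-5.0,0,0,0,0],[1,-2,-4,0,0,0,0]]], "force": 15}}

```text
time_s: 1.6
ee_pos: [566.4, 70.0, 179.7]
ee_rot: [-179.7, -0.3, -178.8]
force: [-0.0, 0.2, -0.3]
gripper_width: 91.2
```

Run:
```python
from h import *
import pickle
a=grab("wrist");s=grab("scene");b=grab("side")
pickle.dump((a,s,b),open("f1.pkl","wb"))
st=monitor.state();print(st["ee_pos"],st["ee_rot"],st["qpos"])
W=pts(a);c=a["color"].astype(int)
red=(c[...,0]>1.5*c[...,1])&(c[...,0]>100)&(c[...,1]<1.3*c[...,2]+25)
for zr in((62,80),(30,80)):
    q=W[red&(W[...,2]>zr[0])&(W[...,2]<zr[1])&(abs(W[...,0]-588)<60)&(abs(W[...,1]-67)<60)]
    print(len(q),(np.percentile(q,1,0)+np.percentile(q,99,0))/2,np.ptp(np.percentile(q,[1,99],0),0))
save(a,"w1.png")
```

```text
[565.67235389  70.4259233  179.43545154] [-179.69700338   -0.35497938 -178.90540914] [  6.11425127  18.27288881  90.45779877  -0.28528186  71.64965375
 -84.89056499]
676 [588.77396439  70.7813313   66.46856854] [58.52517141 59.37141339  7.945513  ]
1345 [588.49654725  70.95126478  50.52814357] [58.05682739 57.47100237 39.48871361]
```

View pics/w1.png

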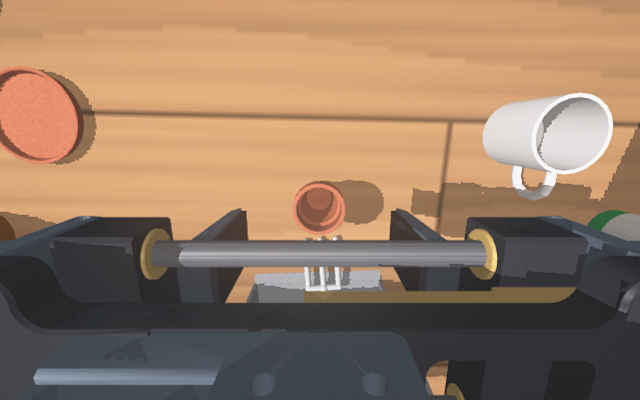

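The wrist view shows the pot rim at (319,207), the tines at (323,262) behind it, and the mug at the right. The pot measures (588.5,70), consistent with the scene camera to about 3 mm. I'll descend and grip.

Call:
{"name": "move_arm", "arguments": {"increments": [[[1,-2.3,-0.1,0,0,0,0.02],[1,-0.1,0,4,0,0,0],[1,0,0,4,0,0,0],[1,0,0,3,0,0,0],[1,0,0,1.8,0,0,0],[1,0,0,0.6,0,0,0]]], "force": 15}}

```text
time_s: 2.5
ee_pos: [585.5, 77.0, 41.7]
ee_rot: [-179.9, -0.5, -179.7]
force: [-0.9, 1.1, 1.1]
gripper_width: 91.1
```

Call:
{"name": "move_arm", "arguments": {"increments": [[[1,-0.3,-0.7,0,0,0,0],[1,0,0,0,0,0,0]]]}}

```text
time_s: 2.75
ee_pos: [588.8, 70.8, 42.5]
ee_rot: [-179.9, -0.4, -179.6]
force: [-0.4, -0.3, 0.8]
gripper_width: 91.4
```

Call:
{"name": "move_arm", "arguments": {"increments": [[[0.75,0,0,0,0,0,0],[0.6,0,0,0,0,0,0],[0.55,0,0,0,0,0,0],[0.5,0,0,0,0,0,0],[0.5,0,0,0,0,0,0],[0.5,0,0,0,0,0,0]]], "force": 15}}

```text
time_s: 3.5
ee_pos: [590.1, 70.8, 44.6]
ee_rot: [-179.9, -0.2, -179.7]
force: [-0.3, 0.0, -0.6]
gripper_width: 46.1
```

Run:
```python
from h import *
import pickle
b=grab("side");s=grab("scene");pickle.dump((b,s),open("f2.pkl","wb"))
A=cv2.resize(b["color"][150:230,270:400],(780,480));B=s["color"]
cv2.imwrite("pics/p2.png",A[...,::-1])
st=monitor.state();print(st["ee_pos"],st["gripper_width"],st["force"])
W=pts(s);c=s["color"].astype(int)
red=(c[...,0]>1.5*c[...,1])&(c[...,0]>100)&(c[...,1]<1.3*c[...,2]+25)
q=W[red&(W[...,2]>25)&(W[...,2]<90)&(abs(W[...,0]-588)<90)&(abs(W[...,1]-67)<90)]
print(len(q),np.percentile(q,[1,99],0))
```

```text
[590.04760118  70.82793458  44.56086262] 45.696105166228456 [ 0.00446496 -0.1601898   0.20910459]
248 [[562.53327138  36.24155768  26.02876503]
 [616.94123152  94.02242236  77.47586806]]
```

View pics/p2.png

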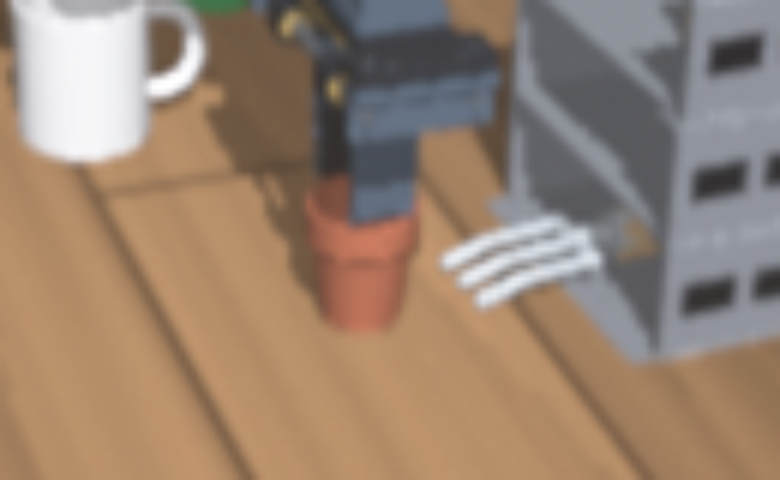

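The crop shows the near finger apparently inside the rim at (385,200), with the pot still upright at (360,260). So this isn't a proper grip. I'll check with depth.

Run:
```python
from h import *
import pickle
b,s=pickle.load(open("f2.pkl","rb"))
W=pts(b)
for u,v in [(360,200),(385,200),(385,212),(405,200),(335,170),(325,160),(320,185),(390,235),(335,235),(410,225),(360,300),(360,325)]:
    i,j=150+v//6,270+u//6; print((u,v),np.round(W[i,j]),b["color"][i,j])
c=b["color"].astype(int)
red=(c[...,0]>1.5*c[...,1])&(c[...,0]>100)&(c[...,1]<1.3*c[...,2]+25)
q=W[red&(W[...,2]>25)&(W[...,2]<90)&(abs(W[...,0]-588)<90)&(abs(W[...,1]-67)<90)]
print(len(q),np.percentile(q,[1,50,99],0))
w=grab("wrist");pickle.dump(w,open("w2.pkl","wb"))
save(w,"w2.png",(200,120,440,300),2.5)
```

```text
(360, 200) [579.  41.  89.] [ 99 111 127]
(385, 200) [592.  39.  87.] [ 99 110 127]
(385, 212) [594.  45.  77.] [ 91  98 111]
(405, 200) [603.  41.  85.] [ 99 112 130]
(335, 170) [582.  98.  76.] [59 50 47]
(325, 160) [577.  93.  87.] [53 49 49]
(320, 185) [576. 100.  68.] [107  76  61]
(390, 235) [597.  43.  62.] [195 119  93]
(335, 235) [567.  53.  62.] [176 108  85]
(410, 225) [609.  47.  66.] [166 102  82]
(360, 300) [584.  49.  21.] [188 115  90]
(360, 325) [584.  48.   6.] [194 122  94]
219 [[559.77780589  38.53023751  25.91434728]
 [580.47898288  49.68628546  54.68746142]
 [609.46899771 100.19065452  72.25732195]]
```

View pics/w2.png

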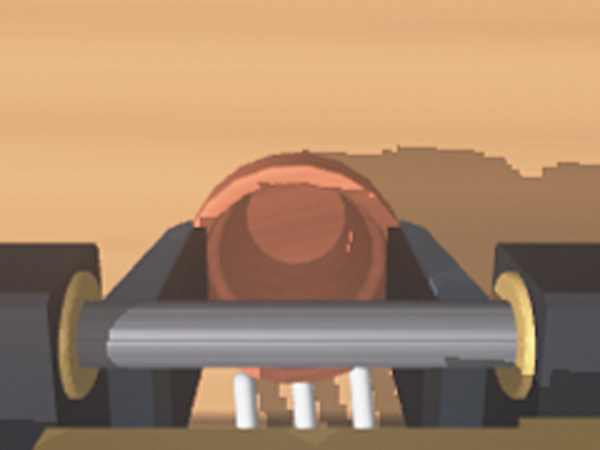

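Call:
{"name": "move_arm", "arguments": {"increments": [[[0.4,0,0,0,0,0,0],[0.4,0,0,0,0,0,0],[0.4,0,0,0,0,0,0]]], "force": 5}}

```text
time_s: 4.03
ee_pos: [590.0, 70.8, 44.5]
ee_rot: [-179.9, -0.2, -179.7]
force: [0.2, -0.1, -0.3]
gripper_width: 36.6
```

Run:
```python
from h import *
import pickle
b=grab("side");w=grab("wrist");s=grab("scene")
A=cv2.resize(b["color"][160:215,300:370],(420,330));B=cv2.resize(w["color"][150:270,240:400],(440,330));C=cv2.resize(s["color"][170:240,310:410],(380,266))
im=np.zeros((600,860,3),np.uint8);im[:330,:420]=A;im[:330,420:]=B;im[330:596,:380]=C
cv2.imwrite("pics/p3.png",cv2.resize(im,(800,558))[...,::-1])
```

```text
(no output)
```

View pics/p3.png

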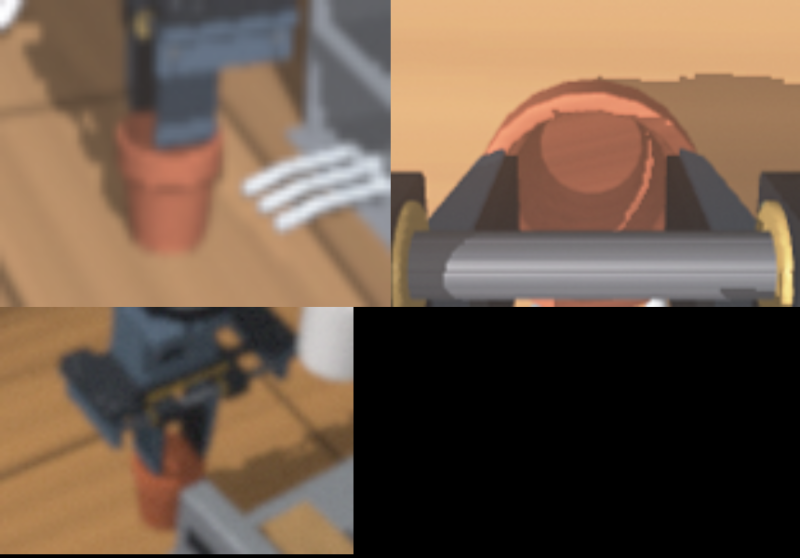

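The fingers are now inside the pot: top left (190,120), top right (515,180) and (680,180). They went through the thin collar while closing, and the pot hasn't moved and stands upright. I'll rise straight out, open, and regrip lower, more slowly and more gently.

Call:
{"name": "move_arm", "arguments": {"increments": [[[0.4,0,0,-2,0,0,0],[0.4,0,0,-3,0,0,0],[0.4,0,0,-3,0,0,0],[0.4,0,0,0,0,0,0]]], "force": 5}}

```text
time_s: 4.68
ee_pos: [589.9, 70.9, 125.9]
ee_rot: [-179.9, -0.3, -179.7]
force: [0.7, -0.6, -0.1]
gripper_width: 36.7
```

Run:
```python
from h import *
s=grab("scene");b=grab("side");w=grab("wrist")
for n,f in(("scene",s),("side",b),("wrist",w)):
    W=pts(f);c=f["color"].astype(int)
    red=(c[...,0]>1.5*c[...,1])&(c[...,0]>90)&(c[...,1]<1.3*c[...,2]+25)
    q=W[red&(W[...,2]>60)&(W[...,2]<85)&(abs(W[...,0]-588)<50)&(abs(W[...,1]-67)<50)]
    print(n,len(q),np.round(np.percentile(q,[1,99],0)))
# all side depth points near the fingers: finger profile per height
W=pts(b);c=b["color"].astype(int)
st=monitor.state();print(st["ee_pos"],st["ee_rot"],st["gripper_width"])
blue=(c[...,2]>=c[...,0])&(W[...,2]>90)&(W[...,2]<190)&(abs(W[...,0]-590)<60)&(abs(W[...,1]-70)<100)
for z in range(95,190,10):
    q=W[blue&(abs(W[...,2]-z)<5)]
    if len(q): print(z,len(q),np.round(q.min(0)),np.round(q.max(0)))
```

```text
scene 137 [[557.  37.  61.]
 [618.  98.  72.]]
side 131 [[560.  38.  60.]
 [616. 102.  72.]]
wrist 1093 [[559.  42.  61.]
 [618. 100.  70.]]
[587.34994306  70.61066241 122.44174401] [-179.87596441   -0.73004166 -179.67578545] 36.65623435946835
155 11 [572.  44. 155.] [603.  49. 160.]
165 36 [572.  40. 160.] [606.  93. 170.]
175 27 [572.  39. 170.] [605.  51. 179.]
185 36 [572.  38. 180.] [605.  90. 190.]
```

Run:
```python
from h import *
b=grab("side");s=grab("scene");st=monitor.state();print(st["ee_pos"],st["qpos"])
for n,f in(("side",b),("scene",s)):
    W=pts(f);c=f["color"]
    m=(W[...,2]>78)&(W[...,2]<200)&(abs(W[...,0]-588)<30)&(abs(W[...,1]-70)<60)
    for z in range(80,200,6):
        k=m&(abs(W[...,2]-z)<3)
        if k.any(): print(n,z,k.sum(),np.round(W[k].min(0)),np.round(W[k].max(0)),c[k].mean(0).round())
```

```text
[587.23929442  70.59267389 122.11248876] [ 5.77396528e+00  2.27609493e+01  9.22084362e+01 -5.92251694e-02
  6.58129817e+01 -8.45245793e+01]
side 152 11 [571.  46. 150.] [597.  95. 155.] [97. 90. 88.]
side 158 24 [570.  43. 155.] [605.  99. 160.] [88. 89. 95.]
side 164 28 [571.  40. 161.] [604.  97. 167.] [85. 90. 99.]
side 170 36 [570.  40. 167.] [604.  98. 173.] [76. 78. 84.]
side 176 31 [569.  39. 173.] [604. 103. 179.] [67. 68. 72.]
side 182 26 [571.  38. 179.] [602.  97. 185.] [68. 70. 76.]
side 188 29 [570.  34. 185.] [604. 100. 191.] [71. 73. 79.]
side 194 26 [570.  36. 191.] [604.  97. 197.] [70. 71. 76.]
scene 146 1 [570.  89. 148.] [570.  89. 148.] [132.  99.  64.]
scene 152 9 [577.  43. 151.] [601.  89. 155.] [109.  84.  61.]
scene 158 25 [572.  40. 155.] [604.  95. 161.] [99. 81. 66.]
scene 164 32 [570.  39. 161.] [604.  96. 167.] [75. 66. 62.]
scene 170 22 [573.  38. 167.] [604.  98. 173.] [66. 64. 64.]
scene 176 29 [573.  37. 173.] [606.  98. 179.] [53. 54. 55.]
scene 182 32 [570.  38. 179.] [605.  96. 184.] [55. 53. 53.]
scene 188 37 [573.  36. 185.] [604.  98. 191.] [50. 51. 52.]
scene 194 19 [577.  37. 191.] [603. 100. 197.] [56. 56. 57.]
```

Run:
```python
from h import *
import pickle
for name,fr,tc in(("f0",pickle.load(open("f0.pkl","rb")),(254,515.5,184)),("f1",pickle.load(open("f1.pkl","rb"))[1:],(565.7,70.4,179.4)),("f2",pickle.load(open("f2.pkl","rb")),(590,70.8,44.5))):
    for f in fr:
        W=pts(f);k=(abs(W[...,0]-tc[0])<60)&(abs(W[...,1]-tc[1])<60)&(W[...,2]>78 )&(W[...,2]<tc[2]+80)&(f["color"][...,0]<1.3*f["color"][...,2].astype(float)+10)
        z=np.sort(W[k][:,2]); print(name,tc,k.sum(),z[:8].round(), np.round(W[k&(W[...,2]<z[0]+25)].mean(0)))
```

```text
f0 (254, 515.5, 184) 95 [214. 217. 218. 219. 219. 219. 221. 221.] [261. 508. 229.]
f0 (254, 515.5, 184) 249 [213. 213. 213. 214. 214. 214. 214. 215.] [253. 511. 226.]
f1 (565.7, 70.4, 179.4) 136 [211. 212. 215. 215. 216. 216. 216. 216.] [574.  93. 225.]
f1 (565.7, 70.4, 179.4) 287 [209. 209. 209. 210. 210. 211. 211. 211.] [565.  66. 222.]
f2 (590, 70.8, 44.5) 210 [78. 78. 79. 79. 79. 79. 79. 80.] [586.  61.  91.]
f2 (590, 70.8, 44.5) 154 [79. 81. 82. 82. 83. 84. 84. 85.] [596.  64.  93.]
```

Both cameras consistently put the real fingertips about 30 mm higher than the reported TCP, in all three poses. The gripper had closed above the rim and never touched the pot. I'll correct with real tip z = reported z + 30.

Call:
{"name": "move_arm", "arguments": {"increments": [[[1,0,0,0,0,0,0],[1,0,0,0,0,0,0],[1,0,0,0,0,0,0],[1,0,0,0,0,0,0],[1,0,0,3,0,0,0],[1,0,0,3,0,0,0],[1,0,0,2,0,0,0],[1,0,0,1.5,0,0,0],[1,0,0,1.0,0,0,0],[1,0,0,0,0,0,0]]], "force": 12}}

```text
time_s: 6.18
ee_pos: [586.5, 70.4, 13.3]
ee_rot: [-179.9, -0.7, -179.7]
force: [-1.3, -0.3, 0.4]
gripper_width: 91.4
```

Call:
{"name": "move_arm", "arguments": {"increments": [[[0.8,-0.1,0,0.4,0,0,0],[0.72,0,0,0,0,0,0],[0.65,0,0,0,0,0,0],[0.6,0,0,0,0,0,0],[0.55,0,0,0,0,0,0],[0.55,0,0,0,0,0,0]]], "force": 12}}

```text
time_s: 6.92
ee_pos: [588.9, 70.6, 10.8]
ee_rot: [-179.9, -0.5, -179.7]
force: [-0.1, 0.3, -1.2]
gripper_width: 61.3
```

It's gripped at 61.3 mm, which is the rim. I'll lift and carry it.

Call:
{"name": "move_arm", "arguments": {"increments": [[[0.5,0,0,-2,0,0,0],[0.5,0,0,-3,0,0,0],[0.5,0,0,-3,0,0,0],[0.5,1.2,-4.5,0,0,0,0],[0.5,1.2,-4.5,0,0,0,0],[0.5,1.2,-4.5,0,0,0,0],[0.5,1.2,-4.5,0,0,0,0],[0.5,1.2,-4.5,0,0,0,0],[0.5,1.2,-4.5,0,0,0,0],[0.5,1.2,-4.5,0,0,0,0],[0.5,1.0,-3,0,0,0,0],[0.5,0,0,0,0,0,0]]], "force": 15}}

```text
time_s: 8.43
ee_pos: [494.3, -284.8, 93.4]
ee_rot: [-179.9, -0.6, -179.5]
force: [0.5, -0.3, -2.4]
gripper_width: 61.0
```

Run:
```python
from h import *
s=grab("scene");b=grab("side");st=monitor.state();print(st["ee_pos"],st["ee_rot"],st["gripper_width"])
for n,f in(("scene",s),("side",b)):
    W=pts(f);c=f["color"].astype(int)
    red=(c[...,0]>1.5*c[...,1])&(c[...,0]>90)&(c[...,1]<1.3*c[...,2]+25)
    q=W[red&(W[...,2]>55)&(W[...,2]<200)&(abs(W[...,0]-491)<90)&(abs(W[...,1]+299)<100)]
    print(n,len(q),np.round(np.percentile(q,[1,99],0)))
    q=W[red&(W[...,2]>3)&(W[...,2]<25)&(abs(W[...,0]-491)<75)&(abs(W[...,1]+299)<75)]
    print(n,len(q),np.round(np.percentile(q,[1,99],0)))
```

```text
[ 494.92004441 -282.75991411   93.38260365] [-179.93923288   -0.62641065 -179.40722056] 61.17220297200932
scene 496 [[ 466. -314.   84.]
 [ 526. -259.  155.]]
scene 845 [[ 435. -354.    3.]
 [ 548. -243.   17.]]
side 304 [[ 466. -309.   84.]
 [ 509. -256.  154.]]
side 1140 [[ 437. -353.    3.]
 [ 547. -239.   16.]]
```

Call:
{"name": "move_arm", "arguments": {"increments": [[[0.5,0.3,-1.4,0,0,0,0],[0.5,0,0,2.5,0,0,0],[0.5,0,0,2,0,0,0],[0.5,0,0,1.5,0,0,0],[0.5,0,0,0.7,0,0,0],[0.5,0,0,0.3,0,0,0],[0.5,0,0,0,0,0,0]]], "force": 15}}

```text
time_s: 9.4
ee_pos: [494.0, -296.6, 22.6]
ee_rot: [-179.8, -0.5, -179.0]
force: [0.3, 0.4, -0.8]
gripper_width: 61.2
```

Call:
{"name": "move_arm", "arguments": {"increments": [[[0.5,0,0,0.3,0,0,0],[0.5,0,0,0.2,0,0,0],[0.5,0,0,0,0,0,0]]], "force": 15}}

```text
time_s: 9.78
ee_pos: [494.7, -297.1, 18.4]
ee_rot: [-179.7, -0.3, -179.0]
force: [0.2, 0.4, -2.7]
gripper_width: 60.9
```

Call:
{"name": "move_arm", "arguments": {"increments": [[[0.5,0,0,0.2,0,0,0],[0.5,0,0,0.1,0,0,0]]], "force": 15}}

```text
time_s: 10.02
ee_pos: [495.6, -297.6, 16.7]
ee_rot: [-179.7, -0.2, -179.0]
force: [-0.3, 0.4, 8.0]
gripper_width: 61.1
```

Touchdown: 8 N upward at z = 16.7, as expected. I'll release slowly and rise.

Call:
{"name": "move_arm", "arguments": {"increments": [[[0.7,0,0,0,0,0,0],[0.85,0,0,0,0,0,0],[1,0,0,0,0,0,0],[1,0,0,0,0,0,0],[1,0,0,-2,0,0,0],[1,0,0,-4,0,0,0],[1,0,0,-4,0,0,0],[1,-0.8,4.5,0,0,0,0],[1,-0.8,4.5,0,0,0,0],[1,-0.8,4.5,0,0,0,0],[1,-0.8,4.5,0,0,0,0],[1,0,0,0,0,0,0]]], "force": 30}}

```text
time_s: 11.52
ee_pos: [526.2, -112.4, 118.2]
ee_rot: [-179.7, -0.1, -179.2]
force: [-0.4, -0.7, 0.5]
gripper_width: 91.6
```

Run:
```python
from h import *
import pickle
s=grab("scene");b=grab("side");pickle.dump((s,b),open("f3.pkl","wb"));st=monitor.state();print(st["ee_pos"],st["ee_rot"])
for n,f in(("scene",s),("side",b)):
    W=pts(f);c=f["color"].astype(int)
    red=(c[...,0]>1.5*c[...,1])&(c[...,0]>90)&(c[...,1]<1.3*c[...,2]+25)
    q=W[red&(W[...,2]>65)&(W[...,2]<200)&(abs(W[...,0]-491)<90)&(abs(W[...,1]+299)<100)]
    print(n,"pot rim",len(q),np.round(np.percentile(q,[1,99],0)))
    near=(abs(W[...,1]-70)<130)&(W[...,0]>630)&(W[...,0]<900)
    # bright steel tines
    t=near&(W[...,0]<745)&(W[...,2]>3)&(W[...,2]<32)&(c.min(-1)>120)
    print("tines",t.sum(),np.round(np.percentile(W[t],[1,50,99],0)) if t.any() else 0)
    for z0,z1 in((20,68),(75,138),(195,215)):
        k=near&(W[...,2]>z0)&(W[...,2]<z1)&(W[...,0]>690)&(c.max(-1)-c.min(-1)<35)
        print(z0,k.sum(),np.round(np.percentile(W[k],[1,99],0)))
    k=near&(W[...,2]>1.5)&(W[...,2]<8)&(W[...,0]>690)
    print("floor",k.sum(),np.round(np.percentile(W[k],[1,99],0)) if k.any() else 0)
A=cv2.resize(b["color"][120:230,320:440],(600,550));cv2.imwrite("pics/p4.png",A[...,::-1])
```

```text
[ 526.05069059 -114.80879883  118.2340062 ] [-1.79601702e+02 -1.38627132e-01 -1.79313169e+02]
scene pot rim 179 [[ 465. -330.   65.]
 [ 526. -271.   79.]]
tines 0 0
20 888 [[726. -26.  20.]
 [862. 168.  67.]]
75 1297 [[727. -26.  75.]
 [863. 168. 138.]]
195 1212 [[717. -21. 196.]
 [866. 176. 213.]]
floor 419 [[698. -59.   2.]
 [898. 197.   8.]]
side pot rim 221 [[ 466. -329.   65.]
 [ 524. -267.   79.]]
tines 324 [[651. -26.   3.]
 [713.  72.  14.]
 [742. 161.  27.]]
20 616 [[698. -26.  20.]
 [863. 166.  68.]]
75 953 [[715. -27.  75.]
 [863. 169. 137.]]
195 621 [[717. -21. 195.]
 [866. 178. 214.]]
floor 620 [[691. -58.   2.]
 [896. 169.   8.]]
```

View pics/p4.png

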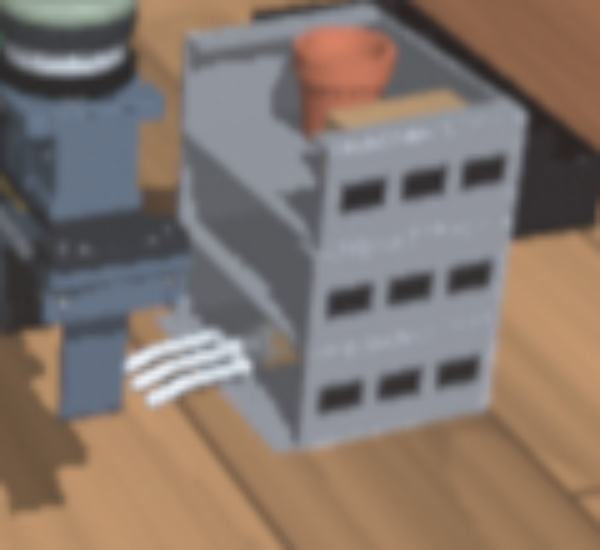

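The crop shows the three tines (190,365) sticking out of the mouth, with the handle (280,345) inside the bottom tier. The pot on the saucer measures about 5 mm off centre and upright. Now I'll fit the crate and fork axes.

Run:
```python
from h import *
import pickle
s,b=pickle.load(open("f3.pkl","rb"))
W=pts(b);c=b["color"].astype(int)
k=(W[...,1]<-10)&(W[...,1]>-50)&(W[...,0]>690)&(W[...,0]<880)&(W[...,2]>15)&(W[...,2]<135)
q=W[k]; l=cv2.fitLine(q[:,:2].astype(np.float32),cv2.DIST_HUBER,0,.01,.01).ravel(); print("side wall",k.sum(),l,np.degrees(np.arctan2(l[1],l[0])),np.percentile(q,[1,99],0).round())
for z in(30,60,90,120):
    qq=q[abs(q[:,2]-z)<8];print(z,qq[:,0].min().round(1),qq[:,0].max().round(1))
# tines
rows=slice(int(120+310/5),int(120+415/5)+1);cols=slice(int(320+110/5),int(320+260/5))
P=W[rows,cols].reshape(-1,3);C=c[rows,cols].reshape(-1,3)
t=(C.min(-1)>150)&(P[:,0]>640)&(P[:,0]<745)&(P[:,1]>20)&(P[:,1]<120)&(P[:,2]>3)
T=P[t];print("tines",t.sum(),np.percentile(T,[0,2,50,98,100],0).round())
for x in range(650,740,10):
    u=T[abs(T[:,0]-x)<5]; 
    if len(u):print(x,len(u),u[:,1].min().round(),u[:,1].max().round(),np.median(u[:,2]).round())
# handle (wood-coloured) inside mouth
h=(C[:,0]>C[:,2]+25)&(P[:,0]>725)&(P[:,2]>6)&(P[:,2]<40);print("handle",h.sum(),np.percentile(P[h],[2,50,98],0).round())
W=pts(s);c=s["color"].astype(int)
for z0 in(135,):pass
k=(c.min(-1)>120)&(W[...,0]>640)&(W[...,0]<725)&(W[...,1]>20)&(W[...,1]<120)&(W[...,2]>2)&(W[...,2]<30);print("scene tines",k.sum(),np.percentile(W[k],[2,50,98],0).round() if k.any() else 0)
# wrist frame from f1
w=pickle.load(open("f1.pkl","rb"))[0];W=pts(w);c=w["color"].astype(int)
k=(c.min(-1)>150)&(W[...,0]>640)&(W[...,0]<745)&(W[...,1]>20)&(W[...,1]<120)&(W[...,2]>2)&(W[...,2]<30)
T=W[k];print("wrist",k.sum())
for x in range(650,745,10):
    u=T[abs(T[:,0]-x)<5]
    if len(u):print(x,len(u),u[:,1].min().round(),u[:,1].max().round(),np.median(u[:,2]).round())
```

```text
side wall 1260 [ 9.9843442e-01  5.5934601e-02  7.9219849e+02 -1.9052328e+01] 3.2064903 [[725. -27.  16.]
 [863. -12. 134.]]
30 723.5 865.3
60 723.4 864.1
90 724.8 867.0
120 723.6 865.0
tines 178 [[649.  44.   3.]
 [652.  48.   4.]
 [691.  75.  17.]
 [727. 110.  25.]
 [730. 115.  27.]]
650 10 48.0 94.0 8.0
660 24 48.0 99.0 11.0
670 21 44.0 100.0 16.0
680 23 49.0 101.0 17.0
690 22 51.0 110.0 18.0
700 19 50.0 109.0 20.0
710 25 51.0 113.0 18.0
720 29 55.0 115.0 20.0
730 5 68.0 75.0 19.0Traceback (most recent call last):
  File "<stdin>", line 18, in <module>
    return _quantile_unchecked(
        a, q, axis, out, overwrite_input, method, keepdims, weights)
    return _ureduce(a,
                    func=_quantile_ureduce_func,
    ...<5 lines>...
                    overwrite_input=overwrite_input,
                    method=method)
    r = func(a, **kwargs)
    result = _quantile(arr,
                       quantiles=q,
    ...<2 lines>...
                       out=out,
                       weights=wgt)
    slices_having_nans = np.isnan(arr[-1, ...])
                                  ~~~^^^^^^^^^
IndexError: index -1 is out of bounds for axis 0 with size 0
```

Run:
```python
from h import *
import pickle
w=pickle.load(open("f1.pkl","rb"))[0];W=pts(w);c=w["color"].astype(int)
k=(c.min(-1)>130)&(W[...,0]>635)&(W[...,0]<745)&(W[...,1]>30)&(W[...,1]<115)&(W[...,2]>2)&(W[...,2]<35)
k[:, :300]=0;k[:,350:]=0
T=W[k];print("wrist",k.sum(),T.min(0).round(),T.max(0).round())
for x in range(640,745,10):
    u=T[abs(T[:,0]-x)<5]
    if len(u):print(x,len(u),u[:,1].min().round(),u[:,1].max().round(),np.median(u[:,2]).round())
# handle, per-column wood in side view
s,b=pickle.load(open("f3.pkl","rb"));W=pts(b)
print(np.round(W[120+345//5,320+285//5]),np.round(W[120+352//5,320+280//5]),np.round(W[120+340//5,320+265//5]))
```

```text
wrist 565 [646.  45.   2.] [731. 114.  24.]
650 35 49.0 97.0 9.0
690 68 53.0 103.0 18.0
700 112 53.0 103.0 18.0
710 114 53.0 103.0 19.0
720 220 45.0 114.0 20.0
730 16 45.0 112.0 2.0
[762.  76.  15.] [755.  69.  16.] [743.  70.  26.]
```

The fits: crate mouth centre at about (719,72) with yaw about 3°, tine tips at x≈647, and fork axis about 6° off world x through (650,73). I'll go above the tines.

Call:
{"name": "move_arm", "arguments": {"increments": [[[1,-3,5,0,0,0,0],[1,-3,5,0,0,0,0],[1,-3,5,0,0,0,0],[1,-3,3,0,0,0,0],[1,-1.5,0.5,0,0,0,-0.09],[1,0,0,0,0,0,0]]], "force": 30}}

```text
time_s: 12.38
ee_pos: [664.8, 66.3, 115.2]
ee_rot: [-179.4, -0.2, -174.8]
force: [-0.2, -1.0, -0.2]
gripper_width: 91.1
```

Call:
{"name": "move_arm", "arguments": {"increments": [[[1,0,0.9,0,0,0,0],[1,0,0,4,0,0,0],[1,0,0,4,0,0,0],[1,0,0,3,0,0,0],[1,0,0,1,0,0,0],[1,0,0,0,0,0,0]]], "force": 30}}

```text
time_s: 13.12
ee_pos: [661.5, 69.7, -5.1]
ee_rot: [-179.4, -0.1, -175.5]
force: [0.8, -0.5, 0.3]
gripper_width: 91.3
```

Run:
```python
from h import *
b=grab("side");w=grab("wrist");st=monitor.state();print(st["ee_pos"],st["ee_rot"],st["force"])
A=cv2.resize(b["color"][145:225,310:410],(500,400));B=cv2.resize(w["color"][170:310,220:430],(600,400))
cv2.imwrite("pics/p5.png",cv2.resize(np.hstack([A,B]),(800,291))[...,::-1])
W=pts(b);k=(abs(W[...,0]-665)<25)&(W[...,1]<45)&(W[...,1]>0)&(W[...,2]>5)&(W[...,2]<60)
print(k.sum(),np.sort(W[k][:,2])[:5],np.median(W[k],0))
```

```text
[662.53013892  69.9541755   -3.91850808] [-1.79401046e+02  7.18721354e-02 -1.75494943e+02] [0.19856992 0.13277758 0.42473355]
86 [ 5.02613126  5.0840498   5.11379865 25.94566434 27.50100401] [664.05355874  15.87908548  43.183834  ]
```

View pics/p5.png

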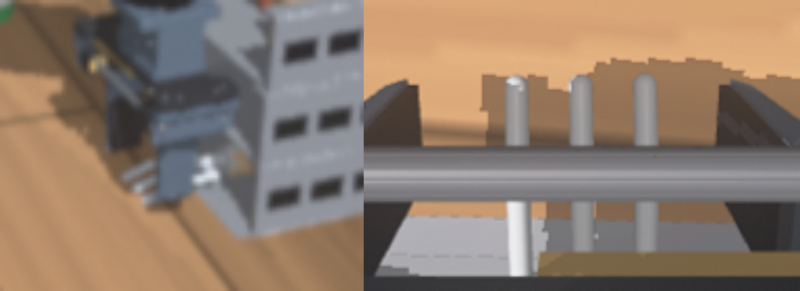

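The left view shows the open fingers (178,180) beside the tines. The right (wrist) view shows the tines at x=517, 582, 646, parallel to the fingers and about 5 mm toward +y from centre. I'll shift, lower and grip.

Call:
{"name": "move_arm", "arguments": {"increments": [[[1,-0.2,0.5,0.5,0,0,0],[1,0,0,1,0,0,0],[1,0,0,0.5,0,0,0],[1,0,0,0,0,0,0],[0.7,0,0,0,0,0,0],[0.6,0,0,0,0,0,0],[0.5,0,0,0,0,0,0],[0.4,0,0,0,0,0,0],[0.4,0,0,0,0,0,0]]], "force": 30}}

```text
time_s: 14.35
ee_pos: [666.4, 75.6, -22.3]
ee_rot: [-179.4, 0.4, -175.5]
force: [-0.7, -0.1, 0.0]
gripper_width: 50.4
```

It's gripped at 50.4 mm (the tines are 51 wide). I'll pull straight out.

Call:
{"name": "move_arm", "arguments": {"increments": [[[0.4,1,0,-0.1,0,0,0],[0.4,2,0,0,0,0,0],[0.4,2.5,0,0,0,0,0],[0.4,2.5,0,0,0,0,0],[0.4,2.5,0,0,0,0,0],[0.4,2.5,0,0,0,0,0],[0.4,2.5,0,0,0,0,0],[0.4,2,0,0,0,0,0],[0.4,0,0,0,0,0,0]]], "force": 30}}

```text
time_s: 15.48
ee_pos: [478.9, 60.7, -23.1]
ee_rot: [-179.4, 0.0, -175.5]
force: [-0.4, -0.2, -2.0]
gripper_width: 50.0
```

Run:
```python
from h import *
import pickle
b=grab("side");s=grab("scene");pickle.dump((s,b),open("f4.pkl","wb"))
st=monitor.state();print(st["ee_pos"],st["ee_rot"],st["force"],st["gripper_width"])
A=cv2.resize(b["color"][130:230,280:420],(560,400));B=cv2.resize(s["color"][150:310,290:470],(450,400))
cv2.imwrite("pics/p6.png",cv2.resize(np.hstack([A,B]),(800,317))[...,::-1])
```

```text
[481.75532099  61.00846568 -22.88074481] [-179.40783838    0.23177258 -175.51444027] [-0.69797992 -0.31085615 -2.37938821] 50.056800424627134
```

View pics/p6.png

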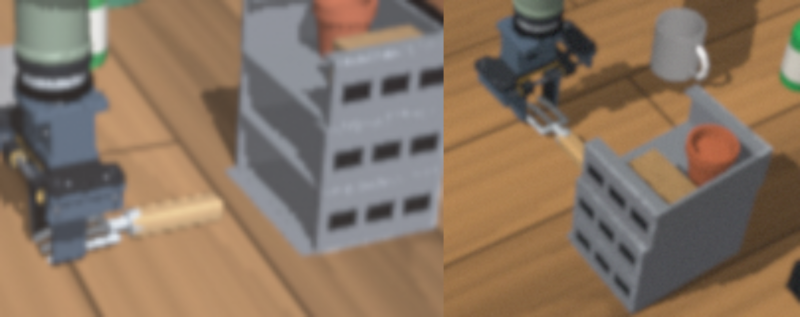

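The views show the fork fully out, with the tines under the gripper at (80,235), the handle at (175,215), and the crate undisturbed. I'll release, rise and measure the handle.

Call:
{"name": "move_arm", "arguments": {"increments": [[[0.6,0,0,0,0,0,0],[0.8,0,0,0,0,0,0],[1,0,0,0,0,0,0],[1,0,0,-2,0,0,0],[1,0,0,-4,0,0,0],[1,0,0,-4,0,0,0],[1,0,0,0,0,0,0]]], "force": 40}}

```text
time_s: 16.45
ee_pos: [485.9, 62.4, 80.3]
ee_rot: [-179.4, 0.5, -175.5]
force: [0.9, 0.3, 0.5]
gripper_width: 91.2
```

Run:
```python
from h import *
import pickle
b=grab("side");s=grab("scene");w=grab("wrist");pickle.dump((s,b,w),open("f5.pkl","wb"))
st=monitor.state();print(st["ee_pos"],st["ee_rot"],st["qpos"].round(1))
for n,f in(("side",b),("scene",s),("wrist",w)):
    W=pts(f);c=f["color"].astype(int)
    k=(W[...,2]>10)&(W[...,2]<30)&(W[...,0]>540)&(W[...,0]<690)&(W[...,1]>20)&(W[...,1]<120)
    q=W[k]
    if len(q)<10: print(n,len(q));continue
    l=cv2.fitLine(q[:,:2].astype(np.float32),cv2.DIST_L2,0,.01,.01).ravel()
    print(n,len(q),np.percentile(q,[1,99],0).round(),l.round(3))
    for x in range(550,680,15):
        u=q[abs(q[:,0]-x)<7]
        if len(u):print("  ",x,u[:,1].min().round(),u[:,1].max().round(),u[:,2].max().round())
```

```text
[482.48635591  62.03031979  76.62164518] [-1.79401631e+02  2.30480012e-02 -1.75525988e+02] [  6.4  16.2 110.1  -0.7  53.7 -87.6]
side 245 [[541.  51.  10.]
 [660.  84.  29.]] [9.96000e-01 8.60000e-02 6.02767e+02 6.57600e+01]
   550 60.0 74.0 23.0
   565 50.0 80.0 30.0
   580 54.0 81.0 27.0
   595 56.0 82.0 28.0
   610 57.0 82.0 28.0
   625 56.0 89.0 30.0
   640 57.0 84.0 27.0
   655 61.0 87.0 27.0
scene 151 [[540.  46.  11.]
 [619.  78.  29.]] [1.0000e+00 2.0000e-02 5.7974e+02 6.2184e+01]
   550 55.0 69.0 27.0
   565 52.0 77.0 28.0
   580 53.0 79.0 29.0
   595 54.0 78.0 29.0
   610 54.0 71.0 24.0
   625 56.0 58.0 20.0
wrist 585 [[552.  56.  11.]
 [577.  81.  26.]] [ 1.32000e-01 -9.91000e-01  5.64013e+02  6.86890e+01]
   550 63.0 80.0 24.0
   565 56.0 81.0 27.0
   580 57.0 82.0 25.0
```

Call:
{"name": "move_arm", "arguments": {"increments": [[[1,-4,0,0,0,0,0],[1,-5,0,0,0,0,0],[1,-5,0,0,0,0,0],[1,-2.3,0,0,0,0,0],[1,0,0,0,0,0,0]]], "force": 40}}

```text
time_s: 17.23
ee_pos: [643.2, 74.3, 65.4]
ee_rot: [-179.4, -1.0, -175.5]
force: [0.1, 0.2, -0.5]
gripper_width: 91.2
```

Call:
{"name": "move_arm", "arguments": {"increments": [[[1,-0.2,-0.2,3,0,0,0],[1,0,0,3,0,0,0],[1,0,0,1.5,0,0,0],[1,0,0,0.7,0,0,0],[1,0,0,0,0,0,0]]], "force": 40}}

```text
time_s: 17.85
ee_pos: [637.4, 70.9, -21.9]
ee_rot: [-179.4, -1.6, -175.5]
force: [1.3, -0.3, -0.2]
gripper_width: 91.1
```

Call:
{"name": "move_arm", "arguments": {"increments": [[[1,-0.7,0,0,0,0.024,0],[1,0,0,0.2,0,0,0],[1,0,0,0,0,0,0]]]}}

```text
time_s: 18.23
ee_pos: [645.3, 71.6, -21.5]
ee_rot: [-179.4, -2.7, -175.5]
force: [0.2, -0.2, -0.4]
gripper_width: 91.3
```

Call:
{"name": "move_arm", "arguments": {"increments": [[[1,0,0,0.2,0,-0.045,0],[1,0,0,0.1,0,0,0],[0.7,0,0,0,0,0,0],[0.5,0,0,0,0,0,0],[0.3,0,0,0,0,0,0],[0.2,0,0,0,0,0,0],[0.15,0,0,0,0,0,0],[0.15,0,0,0,0,0,0]]], "force": 50}}

```text
time_s: 19.23
ee_pos: [646.2, 71.7, -23.1]
ee_rot: [-179.4, 0.0, -175.5]
force: [-0.2, 0.0, 1.2]
gripper_width: 34.1
```

Call:
{"name": "move_arm", "arguments": {"increments": [[[0.15,0,0,0,0,0,0],[0.15,0,0,0,0,0,0],[0.15,0,0,0,0,0,0]]], "force": 50}}

```text
time_s: 19.6
ee_pos: [646.4, 71.8, -23.0]
ee_rot: [-179.4, 0.0, -175.5]
force: [-0.1, 0.3, -0.1]
gripper_width: 25.5
```

The handle is gripped (25.5 mm). I'll lift, back off, then turn.

Call:
{"name": "move_arm", "arguments": {"increments": [[[0.15,0,0,-2,0,0,0],[0.15,0,0,-3,0,0,0],[0.15,1,0,-2,0,0,0],[0.15,3,-0.6,0,0,0,0],[0.15,3.5,-0.6,0,0,0,0],[0.15,3.5,-0.6,0,0,0,0],[0.15,3.5,-0.6,0,0,0,0],[0.15,0,0,0,0,0,0]]], "force": 50}}

```text
time_s: 20.6
ee_pos: [492.3, 35.8, 47.0]
ee_rot: [-179.4, -0.5, -175.5]
force: [0.8, 0.3, -1.4]
gripper_width: 25.6
```

Call:
{"name": "move_arm", "arguments": {"increments": [[[0.15,0,0,0,0,0,0.17],[0.15,0,0,0,0,0,0.17],[0.15,0,0,0,0,0,0.17],[0.15,0,0,0,0,0,0.17],[0.15,0,0,0,0,0,0.17],[0.15,0,0,0,0,0,0.17],[0.15,0,0,0,0,0,0.17],[0.15,0,0,0,0,0,0.17],[0.15,0,0,0,0,0,0.17],[0.15,0,0,0,0,0,0.17]]]}}

```text
time_s: 21.85
ee_pos: [495.8, 36.6, 47.7]
ee_rot: [-179.9, 0.7, 84.0]
force: [0.4, 0.5, -2.7]
gripper_width: 25.6
```

Call:
{"name": "move_arm", "arguments": {"increments": [[[0.15,0,0,0,0,0,0.17],[0.15,0,0,0,0,0,0.17],[0.15,0,0,0,0,0,0.17],[0.15,0,0,0,0,0,0.17],[0.15,0,0,0,0,0,0.17],[0.15,0,0,0,0,0,0.17],[0.15,0,0,0,0,0,0.17],[0.15,0,0,0,0,0,0.17],[0.15,0,0,0,0,0,0]]]}}

```text
time_s: 22.98
ee_pos: [497.0, 37.6, 46.9]
ee_rot: [179.3, 0.3, 3.6]
force: [-0.2, 0.0, -2.1]
gripper_width: 25.7
```

Run:
```python
from h import *
import pickle
b=grab("side");s=grab("scene");pickle.dump((s,b),open("f6.pkl","wb"))
st=monitor.state();print(st["ee_pos"],st["ee_rot"],st["force"],st["gripper_width"])
A=cv2.resize(b["color"][130:230,280:420],(560,400));B=cv2.resize(s["color"][150:310,290:470],(450,400))
cv2.imwrite("pics/p7.png",cv2.resize(np.hstack([A,B]),(800,317))[...,::-1])
for n,f in(("side",b),("scene",s)):
    W=pts(f);c=f["color"].astype(int)
    k=(W[...,2]>15)&(W[...,2]<115)&(W[...,0]>480)&(W[...,0]<715)&(W[...,1]>-10)&(W[...,1]<100)
    q=W[k];print(n,len(q))
    for x in range(520,715,15):
        u=q[abs(q[:,0]-x)<7]
        if len(u):print("  ",x,u.min(0)[1:].round(),u.max(0)[1:].round())
```

```text
[496.97014672  37.57731495  46.85802996] [179.25954162   0.34272015   3.63709405] [-1.06250301 -0.60353043 -2.52679821] 25.419392188327464
side 529
   520 [14. 72.] [ 40. 114.]
   535 [23. 72.] [54. 99.]
   550 [27. 74.] [51. 97.]
   565 [24. 74.] [52. 97.]
   580 [23. 72.] [56. 98.]
   595 [35. 82.] [57. 92.]
   610 [20. 81.] [66. 90.]
   625 [19. 80.] [69. 90.]
   640 [17. 77.] [72. 89.]
   655 [18. 77.] [73. 87.]
   670 [22. 72.] [73. 82.]
   685 [27. 75.] [50. 79.]
scene 555
   520 [13. 75.] [ 56. 109.]
   535 [23. 71.] [49. 96.]
   550 [24. 70.] [50. 98.]
   565 [25. 71.] [52. 98.]
   580 [25. 70.] [ 53. 101.]
   595 [35. 82.] [47. 92.]
   610 [16. 79.] [68. 92.]
   625 [18. 79.] [69. 89.]
   640 [18. 77.] [46. 90.]
   655 [20. 76.] [28. 86.]
   670 [19. 72.] [24. 82.]
```

View pics/p7.png

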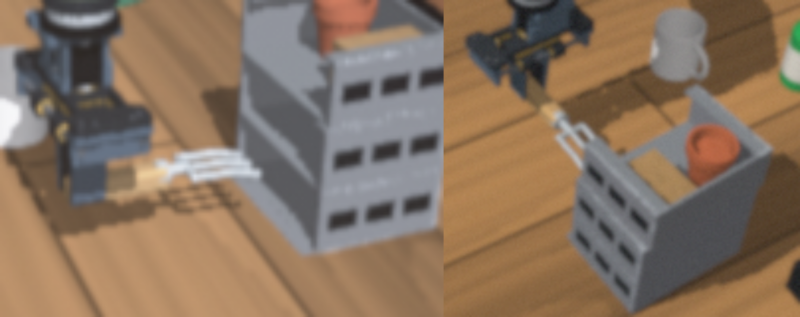

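The views show the fork held flat with the tines pointing at the mouth at (215,165). Its underside is at about 72 mm and the axis is aligned to the crate within about 1°. I'll align sideways and lower it.

Call:
{"name": "move_arm", "arguments": {"increments": [[[0.15,0,-1.0,1,0,0,0],[0.15,0,-0.9,2,0,0,0],[0.15,0,0,2,0,0,0],[0.15,0,0,0.8,0,0,0],[0.15,0,0,0,0,0,0]]], "force": 50}}

```text
time_s: 23.7
ee_pos: [495.0, 58.5, -14.6]
ee_rot: [179.3, 0.4, 4.0]
force: [-0.6, -0.8, -2.4]
gripper_width: 25.4
```

Call:
{"name": "move_arm", "arguments": {"increments": [[[0.15,2,0,0,0,0,0],[0.15,2,0,0,0,0,0],[0.15,2,0,0,0,0,0],[0.15,2,0,0,0,0,0],[0.15,2,0,0,0,0,0],[0.15,2,0,0,0,0,0],[0.15,1.5,0,0,0,0,0],[0.15,0,0,0,0,0,0]]], "force": 50}}

```text
time_s: 24.7
ee_pos: [636.8, 69.2, -10.5]
ee_rot: [179.4, -0.1, 4.1]
force: [-0.1, -0.8, -2.2]
gripper_width: 25.8
```

Call:
{"name": "move_arm", "arguments": {"increments": [[[0.15,0.3,0,0.6,0,0,0],[0.15,1.0,0,0.3,0,0,0],[0.15,0.8,0,0,0,0,0],[0.15,0.4,0,0,0,0,0],[0.15,0,0,0,0,0,0]]], "force": 50}}

```text
time_s: 25.32
ee_pos: [661.9, 70.9, -19.8]
ee_rot: [179.4, 0.0, 4.1]
force: [-0.0, 0.8, -1.7]
gripper_width: 25.6
```

Call:
{"name": "move_arm", "arguments": {"increments": [[[0.15,0.3,0,0.1,0,0,0],[0.15,0.3,0,0.1,0,0,0],[0.15,0.2,0,0,0,0,0],[0.15,0,0,0,0,0,0]]], "force": 50}}

```text
time_s: 25.82
ee_pos: [670.1, 71.6, -20.0]
ee_rot: [179.4, -0.0, 4.1]
force: [0.2, -0.8, -1.0]
gripper_width: 26.0
```

Call:
{"name": "move_arm", "arguments": {"increments": [[[0.15,0.3,0,0.1,0,0,0],[0.15,0.2,0,0.1,0,0,0],[0.15,0,0,0,0,0,0]]], "force": 50}}

```text
time_s: 26.2
ee_pos: [670.0, 71.4, -20.0]
ee_rot: [179.4, 0.6, 4.0]
force: [0.0, 0.1, -0.8]
gripper_width: 25.6
```

Call:
{"name": "move_arm", "arguments": {"increments": [[[0.15,0.5,0,0.2,0,0,0],[0.15,0,0,0,0,0,0]]], "force": 50}}

```text
time_s: 26.45
ee_pos: [669.7, 71.3, -20.5]
ee_rot: [179.4, 1.2, 4.0]
force: [0.7, -0.2, -0.8]
gripper_width: 25.4
```

Run:
```python
from h import *
b=grab("side");s=grab("scene");st=monitor.state();print(st["ee_pos"],st["ee_rot"],st["force"])
W=pts(b);c=b["color"].astype(int)
k=(W[...,2]>4)&(W[...,2]<45)&(W[...,0]>600)&(W[...,0]<850)&(W[...,1]>20)&(W[...,1]<120)&(c[...,0]>c[...,2]+40)
q=W[k];print(k.sum(),np.percentile(q,[0,2,50,98,100],0).round())
for x in range(640,760,12):
    u=q[abs(q[:,0]-x)<6]
    if len(u):print(x,u.min(0)[1:].round(),u.max(0)[1:].round())
A=cv2.resize(b["color"][130:230,310:430],(720,600));cv2.imwrite("pics/p8.png",A[...,::-1])
```

```text
[669.74608095  71.31799323 -20.62178625] [179.35590658   1.19810346   3.98426395] [-4.90917227 -0.64865796  5.52622045]
111 [[601.  22.   4.]
 [603.  24.   4.]
 [718.  65.  18.]
 [748. 100.  30.]
 [750. 118.  31.]]
640 [28.  4.] [73.  5.]
652 [24.  4.] [95. 11.]
664 [25.  5.] [25.  5.]
676 [48.  4.] [48.  4.]
700 [23.  6.] [68. 30.]
712 [58.  7.] [72. 31.]
724 [56.  8.] [76. 30.]
736 [63.  8.] [76. 29.]
748 [62.  8.] [76. 26.]
```

View pics/p8.png

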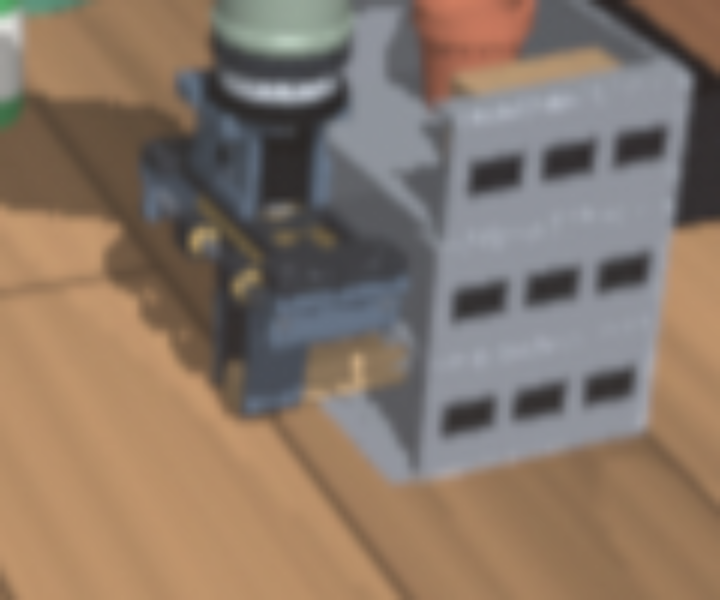

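The crop shows the handle (350,370) going into the bottom tier and held flat. The push meets resistance (-5 N) at tool x=670, where the tips should meet the back wall (669 expected). I'll fix the tilt, release, back straight up and away, and measure.

Call:
{"name": "move_arm", "arguments": {"increments": [[[0.15,0,0,0.2,0,0,0],[0.3,0,0,0,0,0,0],[0.5,0,0,0,0,0,0],[0.8,0,0,0,0,0,0],[1,0,0,0,0,0,0],[1,0,0,0,0,0,0],[1,-0.5,0,-2,0,0,0],[1,-1,0,-3,0,0,0],[1,-3,0,-2,0,0,0],[1,-5,0,0,0,0,0],[1,-5,0,0,0,0,0],[1,0,0,0,0,0,0]]], "force": 20}}

```text
time_s: 28.05
ee_pos: [525.6, 62.1, 58.2]
ee_rot: [179.4, 0.5, 4.0]
force: [1.3, -0.3, 0.6]
gripper_width: 91.4
```

```bash
cat > m.py <<'E'
from h import *
import pickle
b=grab("side");s=grab("scene");w=grab("wrist");st=monitor.state();print(st["time_s"],st["ee_pos"].round(1),st["ee_rot"].round(1),st["gripper_width"])
pickle.dump((s,b,w),open("f7.pkl","wb"))
for n,f in(("side",b),("scene",s),("wrist",w)):
    W=pts(f);c=f["color"].astype(int)
    k=(W[...,2]>7)&(W[...,2]<45)&(W[...,0]>620)&(W[...,0]<850)&(W[...,1]>35)&(W[...,1]<110)&(c[...,0]>c[...,2]+25)
    q=W[k];print(n,k.sum())
    if k.sum()<5: continue
    print(np.sort(q[:,0])[:6].round(1),np.percentile(q,[2,98],0).round())
    for x in range(640,760,12):
        u=q[abs(q[:,0]-x)<6]
        if len(u):print(x,u.min(0)[1:].round(),u.max(0)[1:].round())
for n,f in(("scene",s),("side",b)):
    W=pts(f);c=f["color"].astype(int)
    k=(W[...,0]>700)&(W[...,0]<900)&(W[...,1]>-40)&(W[...,1]<200)&(W[...,2]>195)&(W[...,2]<216)&(c.max(-1)-c.min(-1)<35)
    print(n,"top",np.percentile(W[k],[1,99],0).round())
E
python3 m.py
```

```text
28.2 [531.3  62.6  58.2] [179.4   0.2   4. ] 91.12556883341715
side 238
[652.2 652.5 653.1 653.6 654.2 654.3] [[654.  57.   8.]
 [750.  84.  31.]]
652 [56.  9.] [81. 28.]
664 [56.  7.] [86. 32.]
676 [55.  7.] [77. 30.]
688 [59.  9.] [79. 31.]
700 [59.  9.] [83. 29.]
712 [59. 10.] [84. 31.]
724 [59.  7.] [87. 31.]
736 [59. 11.] [84. 31.]
748 [60. 10.] [83. 31.]
scene 0
wrist 1871
[653.1 653.2 653.2 653.2 653.3 653.3] [[654.  60.  12.]
 [686.  84.  27.]]
652 [59.  8.] [84. 27.]
664 [58. 13.] [84. 28.]
676 [59. 22.] [85. 28.]
688 [60. 20.] [86. 28.]
scene top [[717. -21. 196.]
 [866. 176. 213.]]
side top [[717. -21. 195.]
 [867. 178. 214.]]
```

The handle end is at x≈653, so the tips are at about 853 against a back wall at about 854. The handle is flat at 3–28 mm and the top tier is unmoved. I'll do one gentle confirming push on the handle end with the fingers closed.

Call:
{"name": "move_arm", "arguments": {"increments": [[[0,3,-0.3,0,0,0,0],[0,3,0,0,0,0,0],[0,1.8,0,0,0,0,0],[0,0,0,2.5,0,0,0],[0,0,0,2.5,0,0,0],[0,0,0,2,0,0,0],[0,0,0,0.3,0,0,0],[0,0,0,0,0,0,0]]], "force": 20}}

```text
time_s: 29.2
ee_pos: [627.0, 71.6, -15.2]
ee_rot: [179.4, -0.6, 4.0]
force: [0.6, 0.1, 0.1]
gripper_width: 14.5
```

Call:
{"name": "move_arm", "arguments": {"increments": [[[0,0.4,0,0,0,0,0],[0,0.4,0,0,0,0,0],[0,0.3,0,0,0,0,0],[0,0.3,0,0,0,0,0]]], "force": 20}}

```text
time_s: 29.7
ee_pos: [637.0, 72.4, -13.3]
ee_rot: [179.4, -0.1, 3.9]
force: [-7.9, -0.2, 5.2]
gripper_width: 0.7
```

Call:
{"name": "move_arm", "arguments": {"increments": [[[0,0.3,0,0,0,0,0],[0,0.2,0,0,0,0,0]]]}}

```text
time_s: 29.95
ee_pos: [636.6, 72.4, -13.0]
ee_rot: [179.4, 0.6, 3.9]
force: [-4.9, -0.3, 2.0]
gripper_width: 0.4
```

The fork is firmly stopped and won't go further. I'll back away, then check everything.

Call:
{"name": "move_arm", "arguments": {"increments": [[[0,-2,0,0,0,0,0],[0,-3,0,0,0,0,0],[0,-1,0,-4,0,0,0],[0,-3,0,-5,0,0,0],[0,-3,0,-5,0,0,0],[0,-3,0,0,0,0,0],[0,0,0,0,0,0,0]]]}}

```text
time_s: 30.82
ee_pos: [489.4, 63.9, 135.7]
ee_rot: [179.4, -0.2, 3.9]
force: [-0.0, 1.2, 0.4]
gripper_width: 0.2
```

```bash
python3 m.py
python3 - <<'E'
from h import *
import pickle
s,b,w=pickle.load(open("f7.pkl","rb"));a0,b0=pickle.load(open("f0.pkl","rb"))
for n,f in(("scene",s),("side",b)):
    W=pts(f);c=f["color"].astype(int)
    red=(c[...,0]>1.5*c[...,1])&(c[...,0]>90)&(c[...,1]<1.3*c[...,2]+25)
    q=W[red&(W[...,2]>65)&(W[...,2]<200)&(abs(W[...,0]-491)<90)&(abs(W[...,1]+299)<100)]
    print(n,"pot rim",np.round(np.percentile(q,[1,99],0)))
A=cv2.resize(b["color"],(480,300));B=cv2.resize(b["color"][130:230,310:430],(360,300))
cv2.imwrite("pics/end.png",cv2.resize(np.hstack([A,B]),(800,286))[...,::-1])
E
```

```text
30.975 [491.9  64.1 134.9] [179.4  -0.2   3.9] 0.3336669142788734
side 243
[653.2 654.3 654.3 654.4 654.4 654.6] [[655.  57.   8.]
 [749.  82.  31.]]
652 [54.  8.] [82. 31.]
664 [57.  8.] [81. 31.]
676 [57.  8.] [79. 31.]
688 [56.  8.] [80. 30.]
700 [58.  7.] [83. 30.]
712 [56.  7.] [83. 30.]
724 [60.  7.] [82. 31.]
736 [59.  9.] [86. 32.]
748 [59.  8.] [76. 30.]
scene 0
wrist 910
[652.9 653.1 653.1 653.1 653.2 653.2] [[653.  60.  10.]
 [679.  84.  27.]]
652 [59.  7.] [84. 27.]
664 [58.  8.] [84. 28.]
676 [60. 20.] [85. 28.]
scene top [[718. -22. 196.]
 [866. 176. 213.]]
side top [[716. -20. 195.]
 [867. 176. 214.]]
scene pot rim [[ 464. -330.   65.]
 [ 526. -271.   79.]]
side pot rim [[ 466. -329.   65.]
 [ 523. -269.   80.]]
```

View pics/end.png

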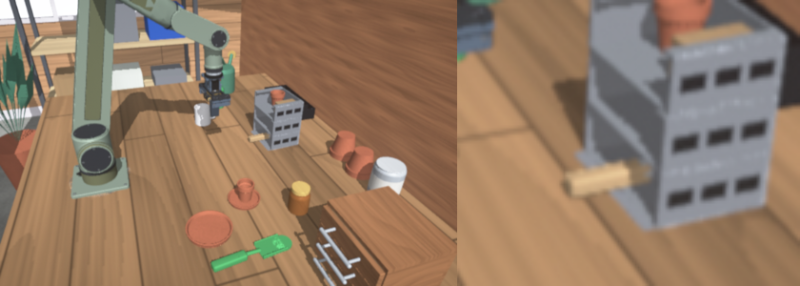

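The final view shows the pot upright on the small saucer (244,195), only the handle end sticking out of the bottom tier (600,178), and the arm clear. The other things are in place, so I'll hand in.

```bash
python3 -c "
from workcell import job
print(job.job_done())"
```

```text
the job is handed in; nothing more can be done
None
```

The job is handed in at about 31 s of the 72 s allowed. The pot stands upright on the smaller saucer, and the fork is back in the bottom tier tines first, with only the handle end sticking out. No verdict is reported, so the figures below are my own measurements.

- **Pot:** its centre measures about 5 mm from the saucer's, and it is upright with the rim about 76–79 mm up. It was let go before the fork was touched.
- **Fork:** it was drawn about 185 mm out by the tines, regripped by the handle, turned half round and pushed in. The handle end is 66 mm outside the mouth, which puts the tips within about 2 mm of the back wall by calculation (camera accuracy is also about 2 mm). A confirming push at the handle end met 5–8 N and the fork moved no further. It lies flat on the floor.
- **Other things:** the top tier measures the same as when I first measured it, just after placing the pot, to within 2 mm. The mug, trowel, bottle and jar I only checked by eye in the pictures.

**What disagreed:** the reported TCP lay about 30 mm beyond the real fingertips. Because of this, my first attempt at the pot closed in the air above its rim, without touching it. Two cameras agreed on the offset, and every later move was corrected for it.

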